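# Slide a carton along the rail into the corner of a labelling jig

## Task

Square up the small orange carton in the green labelling jig, only by pushing it with the fingertips: never grip, lift or tip it. First press it flat against the long metal rail, roughly abreast of where it lies; then slide it along the rail, keeping it against the rail, into the blue corner pocket until it sits fully home against the end stop and flat on the rail. Push gently, and leave the red carton, the cream carton and the spice jar where they stand.

Things in the scene. Friction and masses are not known exactly. Their poses are not given: they have to be found in the camera images.
- jig: Labelling jig, fixed to the counter: a green plastic board 180 mm (its x) by 340 mm (its y), top 12 mm above the counter; white marks on it are only painted. Origin: centre of its underside. Its y runs along the rail to the pocket (robot's left), its x from the robot's side across to the rail. Rail, end stop and lip all stand 26 mm above the board's top.
- jig_rail (a point): Jig's aluminium rail: this point is on its inner face (looking to jig -x), at board-top level, half-way along, at jig x = +60, y = -15 mm. The face runs along jig y from -165 to +135 mm.
- jig_stop (a point): Blue end stop: this point is the pocket's inner corner at board-top level, jig x = +60, y = +135 mm. The stop's face looks to jig -y and runs from x = +4 to +60 mm.
- jig_lip (a point): Short blue lip on the robot's side of the pocket: this point is on its inner face (looking to jig +x), at board-top level, jig x = +17.5, y = +128 mm. The face runs from y = +120 to +135 mm; a lead-in flares back from it to about x = +9, y = +109 mm. The pocket is 42.5 mm wide; a seated carton sticks out about 35 mm behind the lip.
- orange_carton: The orange carton, rigid, full, about 0.15 kg, 50 mm long (its x, from -24 to +26 mm of the origin) by 38 mm wide (its y) by 34 mm high, loose on the jig's board. Origin: centre of the underside. At the start its x points roughly along the jig's +y (within 0.45 rad); it stands off the rail, well before the pocket. Seated, its origin is at jig x = +41, y = +109, z = +12 mm.
- red_carton: Bystander: red carton 52 x 45 x 45 mm, loose on the counter round the jig; origin: centre of the underside.
- cream_carton: Bystander: cream-coloured carton 52 x 40 x 35 mm, loose on the counter round the jig; origin: centre of the underside.
- spice_jar: Bystander: round spice jar with a yellow cap, 44 mm across, 100 mm high, loose on the counter round the jig; origin: centre of the underside.
Mind the look-alikes: they are no part of the job. What is shaped like the orange_carton but yellow is not meant.

How it is judged:
On the way, in this order (a step that is already met when the one before it is completed fails the run):
1. the orange carton is flat against the rail (within 3 mm and 0.06 rad), still more than 75 mm short of home (x of orange_carton in the frame of jig above 0.038 m and angle between the x axis of orange_carton and the y axis of jig, either way round below 0.06 rad and y of orange_carton in the frame of jig below 0.03 m), for 0.2 s.
2. the orange carton is fully home in the corner pocket (x of orange_carton in the frame of jig above 0.038 m and angle between the x axis of orange_carton and the y axis of jig, either way round below 0.06 rad and y of orange_carton in the frame of jig above 0.105 m and z of orange_carton in the frame of jig below 0.016 m and angle between orange_carton's own z axis and vertical below 0.06 rad and linear speed of orange_carton below 0.01 m/s), for 0.2 s.
At the end, for the whole second after the job is handed in: The orange carton stands flat on the jig's board at rest in the corner pocket: within 4 mm of the end stop, within 3 mm of the rail and square to it within 0.06 rad (all of step 2); the robot touches nothing.
It fails at once if the orange carton is lifted off the board (over 10 mm) (z of orange_carton in the frame of jig above 0.022 m).
It fails at once if the orange carton is tipped (over 0.35 rad) (angle between orange_carton's own z axis and vertical above 0.35 rad).
It fails at once if the orange carton comes away from the rail (over 10 mm) on the last 75 mm of the way (y of orange_carton in the frame of jig above 0.035 m and x of orange_carton in the frame of jig below 0.031 m).
It fails at once if the orange carton is gripped or pushed hard (over 35 N between the fingers and it) (contact force between the fingers and orange_carton above 35 N).
It fails at once if the red carton, the cream carton or the spice jar is moved (over 15 mm) (distance of any of red_carton, cream_carton, spice_jar from where it was at the start of the episode above 0.015 m).
It also fails if it takes over 67 s, if anything falls off the work surface, if the arm or the gripper's body presses on something with over 40 N, if the wrist force passes 120 N, or if a joint passes its speed limit or range.

## Robot

A 6-joint arm with a two-finger parallel gripper is mounted at the origin on a cart in front of the work surface, level with it; the furniture and walls round the work are solid. World frame = base frame: x ahead of the robot, y to its left, z up, the work surface at z = 0. Lengths are in m, angles in rad, forces in N, time in s.
With the tool pointing down it reaches from about 0.35 to 0.8 m from the base axis. Payload 7.3 kg.
Tool frame: the origin (TCP) lies between the finger pads; the fingertips stand 25 mm ahead of it and the grasp point (between the pads) lies 6 mm ahead of it (r.tip_extent is the distance from the TCP to the fingertips, in m); z points along the fingers, y is the line along which they close (so a half turn about z gives the same grasp; the last joint's range is limited). The gripper opens to 85 mm and grips with 20 to 120 N. Pads are 22 mm wide; open, the fingers measure 114 mm over their backs; the gripper's body (76 mm by 85 mm) begins 54 mm behind the grasp point. The pads swing forward as they close: fully open they stand 13 mm farther back than shut.
Start: joints at [-1.392, 0.342, 1.524, -0, 1.275, -0.146], TCP at [0.168, -0.498, 0.256] pointing down, gripper open.
Joint ranges: [-2.53, 2.53], [-0.77, 2.02], [0.04, 2.7], [-1, 4.14], [0.28, 2.66], [-3.11, 3.11]. Speed limits (rad/s): [2.57, 2.57, 3.14, 3.14, 3.14, 3.14].

## Interface

Orientations are given as a unit quaternion [x, y, z, w].
In Python, from workcell import r, command_gripper, optics gives the robot as it stands. The module is installed in compiled form; this text tells all that it offers. Calls block until the motion is done:
- r.reach(position, orientation): joint-space move of the TCP to a pose.
- r.move_straight(position, orientation=None, speed=0.15, max_force=None): straight line of the TCP; orientation=None keeps the orientation; speed is the mean speed in m/s. With max_force (N) it stops when the force on the tool has changed by that much, and returns True; else False.
- r.movej(angles): joint-space move.
- command_gripper(opening, force=None): finger opening in m; force is the grip in N (None keeps the last); returns when the fingers have stopped.
- r.hold(seconds).
- r.solve_ik(position, orientation): joint angles nearest the present ones, or None.
- r.read_state(): the state.
- optics.get_image(name): name is "scene" or "top" or "wrist"; returns (picture, depth): 400x640x3 uint8, red, green, blue; 400x640 float32, m along the optical axis (not along the pixel's ray), 0 where there is no reading.
- optics.camera_model(name): a dict with "K" (3x3 intrinsics, pixels), "R" (3x3) and "t" (3): a world point X has camera coordinates R X + t; the wrist camera has in their place "tool_from_camera" (4x4, takes a point from camera to tool coordinates, whose origin is the TCP and whose axes are the flange's). Camera axes: x right, y down, z forward; pixel columns grow to the right and rows downward; lengths in m; the calibration is good to about 2 mm. A picture is of the moment at which its call begins: read the wrist's pose just before it. camera_model takes no time and is no camera call.
A pose or a line that the arm cannot do raises r.PlanningError and nothing moves.
- r.finish_job(): hands the job in; it is judged then, once.
The state is a dict: "time_s": time; "joint_positions": joint angles; "dq": joint speeds; "tau": joint torques, N m; "eef_pos": TCP position; "eef_rot": TCP orientation; "contact_force": force on the tool from outside, world axes, zero at the start; "torque": the same for the moment, N m; "grip_width": finger opening in m; "grip_force": force on a finger pad.
Only numpy, scipy, OpenCV 4.12 (cv2) and the standard library are available. Lean on these libraries where they do the work, as an engineer would, in place of code of your own. Each camera call takes 0.05 s, during which the arm holds its last target. There are 200 camera calls.

## Working session

There is one attempt and no reset: what is moved stays moved. The work goes in short steps, each a Python script; the robot and the scene stay as the last script left them, time stands still between calls to the robot, and variables do not carry over. Pictures are saved under pics/ and viewed, at most 10 in all, crops included, and the job is handed in when it is done.

```bash
mkdir -p pics; python3 - <<'E'
from workcell import r, command_gripper, optics
import cv2,numpy as np
for n in("top","scene"):
    p,d=optics.get_image(n); cv2.imwrite(f"pics/{n}0.png",p[:,:,::-1]); np.savez(f"{n}0.npz",p=p,d=d)
    m=optics.camera_model(n); print(n,m)
print(r.read_state(), r.tip_extent)
E
```

```text
top {'K': array([[453.19474233,   0.        , 314.63405173],
       [  0.        , 453.19474233, 199.79061421],
       [  0.        ,   0.        ,   1.        ]]), 'R': array([[ 1.76083457e-02, -9.99844961e-01,  2.83999025e-05],
       [-9.81140517e-01, -1.72844088e-02, -1.92521521e-01],
       [ 1.92492163e-01,  3.36212120e-03, -9.81292751e-01]]), 't': array([-0.01182725,  0.56164737,  1.2877226 ])}
scene {'K': array([[520.6009693 ,   0.        , 314.01463106],
       [  0.        , 520.6009693 , 207.54880764],
       [  0.        ,   0.        ,   1.        ]]), 'R': array([[-0.75289124, -0.65814074,  0.0023544 ],
       [-0.41429176,  0.47115038, -0.77870383],
       [ 0.51138744, -0.58725471, -0.62738728]]), 't': array([0.41514203, 0.27503269, 1.0688236 ])}
{'time_s': 0.1, 'joint_positions': array([-1.39199740e+00,  3.42657197e-01,  1.52492957e+00,  2.07947857e-05,
        1.27544351e+00, -1.45983319e-01]), 'dq': array([-0.00037452, -0.00025716, -0.00308786, -0.00115872, -0.00093702,
        0.00057751]), 'tau': array([ 2.35961095e-03, -4.34446979e+01, -2.46491790e+01, -6.07762126e-05,
        4.74162342e-03, -1.83136706e-05]), 'eef_pos': array([ 0.1675029 , -0.49720518,  0.25569048]), 'eef_rot': array([ 9.86843748e-01,  1.61675293e-01, -1.84989633e-06, -7.18876258e-04]), 'contact_force': array([-0.69251275, -0.26113129,  0.38721361]), 'torque': array([ 0.02704317, -0.05381546, -0.03185421]), 'grip_force': 0.0, 'grip_width': 0.08551508097473608} 0.025
```

View pics/top0.png

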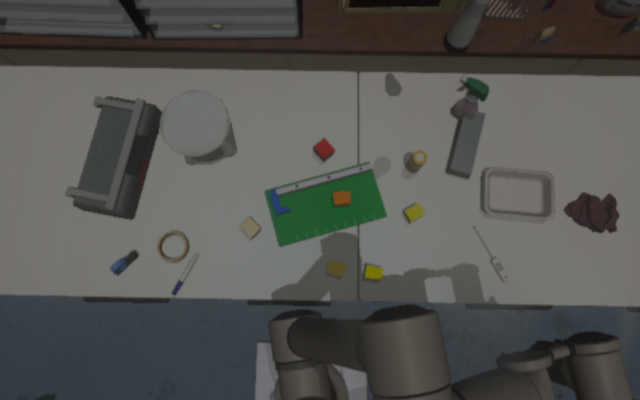

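View pics/scene0.png

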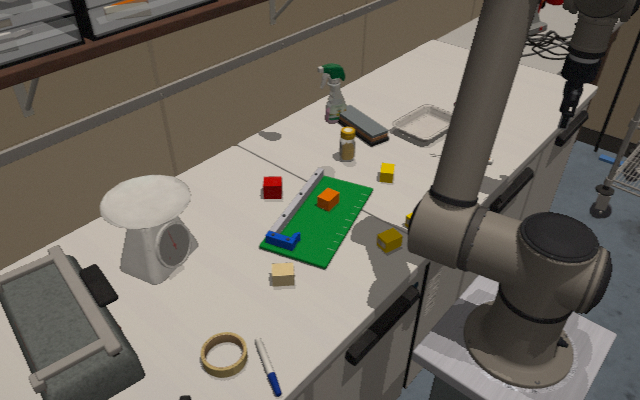

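The top view shows the green jig centred near (325,203), with the blue pocket on the left at (279,203). The orange carton is at (342,198), and the look-alikes are at (336,269), (373,272) and (414,212). Red is at (323,149), cream at (250,228) and the jar at (417,160). Next is a coarse pose, then a close wrist view.

```bash
cat > h.py <<'E'
import numpy as np,cv2
from scipy.spatial.transform import Rotation as Ro
def ray(uv,K,Rwc,c,z):
    uv=np.atleast_2d(np.asarray(uv,float)); d=np.c_[uv,np.ones(len(uv))]@np.linalg.inv(K).T@Rwc.T
    return c+d*((z-c[2])/d[:,2])[:,None]
def fixed(m): return m["K"],m["R"].T,-m["R"].T@m["t"]
def wrist(m,s):
    R=Ro.from_quat(s["eef_rot"]).as_matrix(); T=m["tool_from_camera"]
    return m["K"],R@T[:3,:3],np.array(s["eef_pos"])+R@T[:3,3]
def mask(p,lo,hi):
    return cv2.inRange(cv2.cvtColor(p,cv2.COLOR_RGB2HSV),np.array(lo),np.array(hi))
def big(m,n=1):
    c,_=cv2.findContours(m,cv2.RETR_EXTERNAL,cv2.CHAIN_APPROX_NONE)
    return sorted(c,key=cv2.contourArea)[::-1][:n]
def down(yaw): # tool z down; tool y axis at world angle yaw
    y=np.array([np.cos(yaw),np.sin(yaw),0]); z=np.array([0,0,-1.]); x=np.cross(y,z)
    return Ro.from_matrix(np.c_[x,y,z]).as_quat()
GREEN=((50,120,40),(75,255,255)); ORANGE=((5,180,150),(16,255,255))
E
python3 - <<'E'
from h import *
from workcell import r,optics,command_gripper
m=optics.camera_model("top"); p=np.load("top0.npz")["p"]
hsv=cv2.cvtColor(p,cv2.COLOR_RGB2HSV)
for uv in [(342,198),(336,269),(373,272),(310,220),(279,205)]: print(uv,hsv[uv[1],uv[0]])
g=big(mask(p,*GREEN))[0]; q=cv2.boxPoints(cv2.minAreaRect(g)); print(ray(q,*fixed(m),.012))
for n,uv,z in [("orange",(342,198),.046),("red",(323,149),.045),("cream",(250,228),.035),("jar",(418,157),.1)]: print(n,ray(uv,*fixed(m),z))
print(optics.camera_model("wrist"))
c=ray((325,203),*fixed(m),.012)[0]
for yaw in np.arange(0,3.2,.4):
    print(yaw,r.solve_ik([c[0],c[1],.35],down(yaw)))
E
```

```text
(342, 198) [ 15 196 120]
(336, 269) [ 24 142  86]
(373, 272) [ 29 244 118]
(310, 220) [ 67 150  85]
(279, 205) [105 150  90]
[[ 0.59362561  0.14971574  0.012     ]
 [ 0.68869264 -0.17665058  0.012     ]
 [ 0.52038262 -0.21874342  0.012     ]
 [ 0.42949604  0.10067253  0.012     ]]
orange [[ 0.570332   -0.08344141  0.046     ]]
red [[ 0.72196038 -0.02463727  0.045     ]]
cream [[0.47687345 0.188537   0.035     ]]
jar [[ 0.68519939 -0.30098398  0.1       ]]
{'K': array([[307.24674681,   0.        , 322.4916482 ],
       [  0.        , 307.24674681, 202.56847766],
       [  0.        ,   0.        ,   1.        ]]), 'tool_from_camera': array([[-4.51585520e-04, -9.47523076e-01, -3.19687060e-01,
         8.12354918e-02],
       [ 9.99999856e-01, -5.20246469e-04,  1.29376770e-04,
         4.56942763e-04],
       [-2.88903540e-04, -3.19686956e-01,  9.47523175e-01,
        -1.17519733e-01],
       [ 0.00000000e+00,  0.00000000e+00,  0.00000000e+00,
         1.00000000e+00]])}
0.0 [-1.96310971e-01  3.60334527e-01  1.24105946e+00 -4.44089210e-16
  1.54019867e+00 -1.96310971e-01]
0.4 [-1.96310971e-01  3.60334527e-01  1.24105946e+00 -4.44089210e-16
  1.54019867e+00 -5.96310971e-01]
0.8 [-1.96310971e-01  3.60334527e-01  1.24105946e+00 -4.44089210e-16
  1.54019867e+00 -9.96310971e-01]
1.2000000000000002 [-1.96310971e-01  3.60334527e-01  1.24105946e+00 -4.44089210e-16
  1.54019867e+00 -1.39631097e+00]
1.6 [-1.96310971e-01  3.60334527e-01  1.24105946e+00 -4.44089210e-16
  1.54019867e+00 -1.79631097e+00]
2.0 [-1.96310971e-01  3.60334527e-01  1.24105946e+00 -4.44089210e-16
  1.54019867e+00 -2.19631097e+00]
2.4000000000000004 [-1.96310971e-01  3.60334527e-01  1.24105946e+00 -4.44089210e-16
  1.54019867e+00 -2.59631097e+00]
2.8000000000000003 [-1.96310971e-01  3.60334527e-01  1.24105946e+00 -4.44089210e-16
  1.54019867e+00 -2.99631097e+00]
```

```bash
python3 - <<'E'
from h import *
from workcell import r,optics,command_gripper
a=.277; X=np.array([np.cos(a),np.sin(a),0]); c=np.array([.56,-.035,.0])
command_gripper(0.02,20)
r.reach(c-.06*X+[0,0,.27],down(a+np.pi/2))
r.hold(.3)
s=r.read_state(); p,d=optics.get_image("wrist"); cv2.imwrite("pics/w1.png",p[:,:,::-1]); np.savez("w1.npz",p=p,d=d,pos=s["eef_pos"],rot=s["eef_rot"])
print(s["eef_pos"],s["time_s"],s["grip_width"])
E
```

```text
[ 0.50225538 -0.05181209  0.26996713] 3.0417 0.020469890228060904
```

View pics/w1.png

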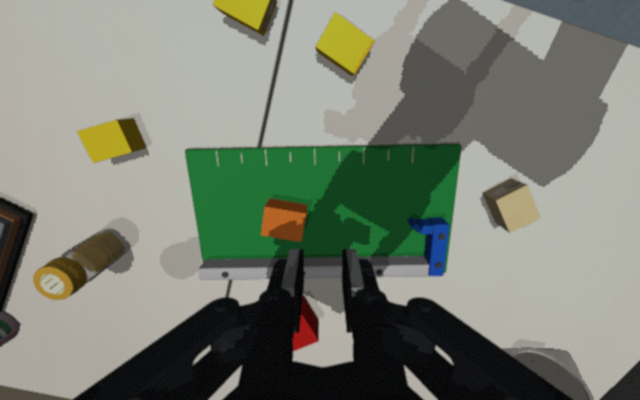

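The wrist view shows the board's robot-side edge from (187,149) to (461,144). The rail is along row ~265, the blue pocket at (437,245) and the orange carton at (285,219). I'll fit the jig edges and the carton's top face.

```bash
python3 - <<'E'
from h import *
from workcell import optics
w=np.load("w1.npz"); p=w["p"]; m=optics.camera_model("wrist"); W=wrist(m,dict(eef_pos=w["pos"],eef_rot=w["rot"]))
hsv=cv2.cvtColor(p,cv2.COLOR_RGB2HSV)
g=mask(p,(50,110,30),(80,255,255)); 
# near edge: topmost green pixel per column; side edges: left/rightmost per row
cols=np.arange(200,450); e=np.array([(c,np.argmax(g[:,c]>0)-.5) for c in cols])
def line(e):
    v=cv2.fitLine(e.astype(np.float32),cv2.DIST_HUBER,0,.01,.01).ravel(); return v
E=ray(e,*W,.012)[:,:2]; l=line(E); print("near",l,np.degrees(np.arctan2(l[1],l[0])))
rows=np.arange(160,250)
L=np.array([(np.argmax(g[v]>0)-.5,v) for v in rows]); Rr=np.array([(639-np.argmax(g[v][::-1]>0)+.5,v) for v in np.arange(160,215)])
l1=line(ray(L,*W,.012)[:,:2]); l2=line(ray(Rr,*W,.012)[:,:2]); print("left",l1,"right",l2)
Y=l[:2]*np.sign(l[1]); X=np.array([Y[1],-Y[0]])
y1,y2=l1[2:]@Y,l2[2:]@Y
# intersect at near edge corners
def inter(a,b):
    t=np.linalg.solve(np.c_[a[:2],-b[:2]],b[2:]-a[2:]); return a[2:]+t[0]*a[:2]
A,B=inter(l,l1),inter(l,l2); print("corners",A,B,"len",np.linalg.norm(A-B))
O=(A+B)/2+.09*X; print("jig O",O,"yaw",np.arctan2(X[1],X[0]))
# rail check: last green row above rail in clear columns -> inner top edge z=.038 occluding? 
for c in (215,225,235,400,410):
    r0=np.where(g[:,c]>0)[0]; r0=r0[r0<275].max()+.5
    for z in(.012,.038): print(c,r0,z,((ray((c,r0),*W,z)[0,:2]-O)@X).round(4),end=' | ')
print()
o=mask(p,(3,150,40),(18,255,255)); c=big(o)[0]; print(cv2.contourArea(c),cv2.boundingRect(c))
x,y,ww,h=cv2.boundingRect(c)
cv2.imwrite("pics/c1.png",cv2.resize(p[y-15:y+h+15,x-15:x+ww+15,::-1],None,fx=8,fy=8,interpolation=cv2.INTER_NEAREST))
print(x-15,y-15)
np.savez("jig.npz",O=O,yaw=np.arctan2(X[1],X[0]))
E
```

```text
near [ 0.29030186 -0.9569351   0.4746539  -0.05965418] -73.12397
left [ 0.95683736  0.29062387  0.5927169  -0.19962703] right [0.95836586 0.28554308 0.48001698 0.11585432]
corners [ 0.5234952  -0.22065198] [0.4262687  0.09984013] len 0.3349152
jig O [ 0.5610061  -0.03427876] yaw 0.29454225
215 258.5 0.012 0.0601 | 215 258.5 0.038 0.0459 | 225 258.5 0.012 0.0603 | 225 258.5 0.038 0.0462 | 235 258.5 0.012 0.0606 | 235 258.5 0.038 0.0464 | 400 255.5 0.012 0.0602 | 400 255.5 0.038 0.046 | 410 255.5 0.012 0.0604 | 410 255.5 0.038 0.0463 | 
1437.0 (261, 199, 46, 42)
246 184
```

View pics/c1.png

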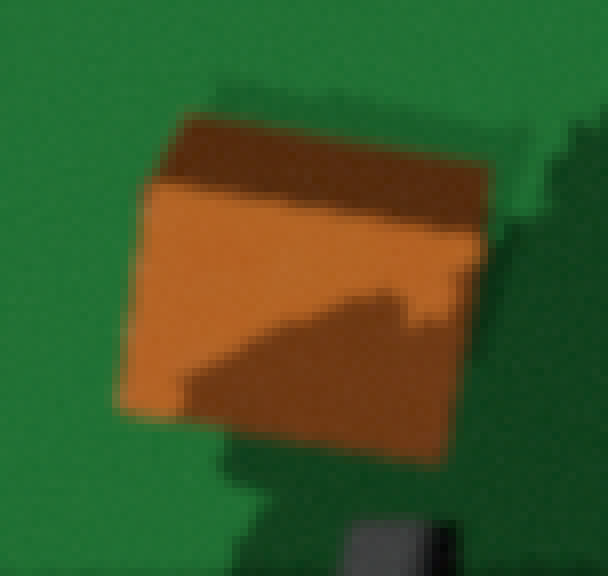

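The crop shows the carton's top face, with corners at crop (148,182), (487,235), (445,466) and (118,412). It's rotated about 9° from the rail. The rail base comes out at jig x = 60 mm, which matches the data given.

```bash
cat >> h.py <<'E'
j=np.load("jig.npz") if __import__("os").path.exists("jig.npz") else None
a=float(j["yaw"]); O=np.r_[j["O"],0]; JX=np.array([np.cos(a),np.sin(a),0]); JY=np.array([-np.sin(a),np.cos(a),0])
def J(x,y,z): return O+x*JX+y*JY+np.array([0,0,z])
def inJ(P): P=np.atleast_2d(P); return np.c_[(P-O)@JX,(P-O)@JY]
E
python3 - <<'E'
from h import *
from workcell import optics,r
w=np.load("w1.npz"); m=optics.camera_model("wrist"); W=wrist(m,dict(eef_pos=w["pos"],eef_rot=w["rot"]))
q=np.array([(148,182),(487,235),(445,466),(118,412)])/8+[246,184]-.5
P=inJ(ray(q,*W,.046)); print(P*1e3)
d=np.diff(np.r_[P,P[:1]],axis=0); print(np.linalg.norm(d,axis=1)*1e3, np.arctan2(-d[0,0],d[0,1]),P.mean(0))
# is y of tool ik ok for both stages
for args in [(J(0,-.06,.046),down(a+np.pi/2)),(J(.04,-.12,.046),down(a)),(J(.04,.08,.046),down(a)),(J(0,-.06,.046),down(a-np.pi/2)),(J(.04,.08,.046),down(a+np.pi))]: print(r.solve_ik(*args))
E
```

```text
[[-26.3163218  -69.8979053 ]
 [-17.06377562 -20.31521134]
 [ 20.53324551 -28.08712268]
 [ 10.56547272 -77.39737861]]
[50.43860774 38.39190805 50.30763197 37.63653633] -0.18448647226503576 [-0.00307034 -0.0489244 ]
[-2.88043887e-01  6.85446618e-01  1.58595538e+00 -4.44089210e-16
  8.70190651e-01 -2.15338247e+00]
[-3.31548252e-01  7.76153954e-01  1.38394349e+00 -4.44089210e-16
  9.81495210e-01 -6.26090505e-01]
[-3.91608143e-02  6.75813481e-01  1.60745736e+00 -4.44089210e-16
  8.58321816e-01 -3.33703067e-01]
[-2.88043887e-01  6.85446618e-01  1.58595538e+00 -4.44089210e-16
  8.70190651e-01  9.88210186e-01]
[-3.91608143e-02  6.75813481e-01  1.60745736e+00 -4.44089210e-16
  8.58321816e-01  2.80788959e+00]
```

```bash
python3 - <<'E'
from h import *
from workcell import r,optics,command_gripper
q=down(a+np.pi/2); z=.046
r.reach(J(-.056,-.049,.10),q)
print(r.move_straight(J(-.056,-.049,z),speed=.08,max_force=8), r.read_state()["contact_force"])
r.hold(.2)
hit=r.move_straight(J(.016,-.049,z),speed=.035,max_force=7)
s=r.read_state(); print(hit,inJ(s["eef_pos"])*1e3,s["eef_pos"][2],s["contact_force"],s["time_s"])
r.hold(.4); s=r.read_state(); print(inJ(s["eef_pos"])*1e3,s["contact_force"])
s=r.read_state(); p,d=optics.get_image("wrist"); cv2.imwrite("pics/w2.png",p[:,:,::-1]); np.savez("w2.npz",p=p,d=d,pos=s["eef_pos"],rot=s["eef_rot"])
E
```

```text
False [-0.67699855 -0.49516345 -0.12675795]
True [[ 11.64308809 -48.79661777]] 0.04548603034443417 [ 0.42857952 -0.64014299  0.34378416] 6.6083
[[ 11.03481461 -48.58016554]] [-0.06044449 -0.20536024 -0.27818602]
```

View pics/w2.png

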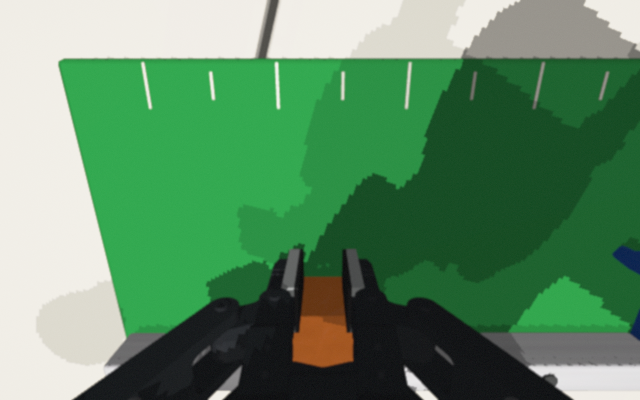

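The gripper stopped at jig x = 11.6 mm on the 7 N limit, which is where contact through the carton to the rail should be. I'll back off and check from above.

```bash
python3 - <<'E'
from h import *
from workcell import r,optics,command_gripper
r.move_straight(J(-.03,-.049,.046),speed=.1)
r.move_straight(J(-.05,-.049,.22),speed=.2)
r.reach(J(-.03,-.15,.22),down(a)); command_gripper(.008,20); r.hold(.2)
s=r.read_state(); p,d=optics.get_image("wrist"); cv2.imwrite("pics/w3.png",p[:,:,::-1]); np.savez("w3.npz",p=p,d=d,pos=s["eef_pos"],rot=s["eef_rot"])
W=wrist(optics.camera_model("wrist"),s)
c=big(mask(p,(3,150,40),(18,255,255)))[0]; print(s["time_s"],cv2.contourArea(c),cv2.boundingRect(c))
hu=cv2.convexHull(c).reshape(-1,2); q=cv2.approxPolyDP(hu,2.5,True).reshape(-1,2)
print(np.c_[q,inJ(ray(q,*W,.046))*1e3,inJ(ray(q,*W,.012))*1e3].round(1))
E
```

```text
10.425 2823.5 (376, 40, 52, 62)
[[427.   41.   57.9 -21.6  68.2 -16.1]
 [422.   99.   58.4 -68.3  68.9 -68.3]
 [378.  100.   18.9 -69.2  24.7 -69.3]
 [381.   44.   18.9 -23.9  24.7 -18.7]
 [385.   40.   22.1 -20.8  28.3 -15.3]]
```

View pics/w3.png

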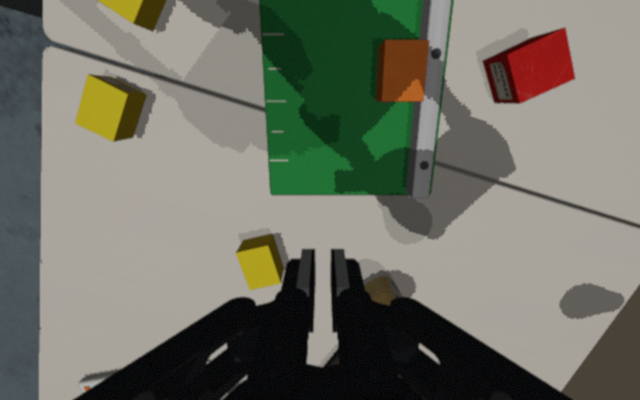

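The carton is parallel to the rail and flush with it: top-face x is 18.9–58.2, y is -69 to -21. Step 1 looks met, so now I'll slide it along the rail.

```bash
python3 - <<'E'
from h import *
from workcell import r,optics,command_gripper
q=down(a); z=.046
r.reach(J(.036,-.105,.10),q)
print(r.move_straight(J(.036,-.105,z),speed=.08,max_force=8)); r.hold(.2)
def rep(t,hit):
    s=r.read_state(); print(t,hit,(inJ(s["eef_pos"])*1e3).round(1),s["eef_pos"][2].round(4),s["contact_force"].round(1),s["time_s"])
rep("start",0)
h=r.move_straight(J(.0375,.055,z),speed=.045,max_force=7); rep("slide",h)
if not h:
    h=r.move_straight(J(.038,.082,z),speed=.02,max_force=7); rep("seat",h)
s=r.read_state(); p,d=optics.get_image("scene"); cv2.imwrite("pics/s4.png",p[120:320,200:420,::-1].repeat(3,0).repeat(3,1))
E
```

```text
False
start 0 [[  36.3 -105.2]] 0.0466 [-0.3  0.2 -0.2] 12.1333
slide False [[37.5 55. ]] 0.046 [-1.  -1.9 -0.6] 15.8417
seat True [[37.8 74.6]] 0.0458 [ 0.2 -1.6  0.4] 16.7917
```

View pics/s4.png

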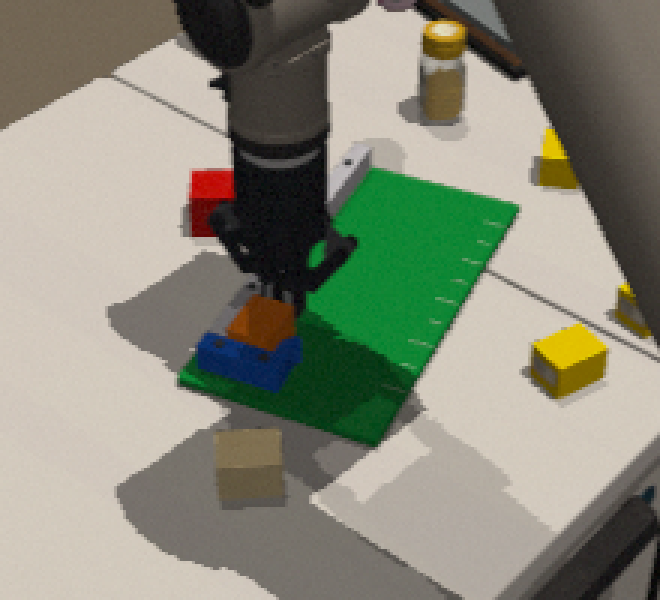

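It stopped on the force limit at y = 74.6 mm, where 74 was predicted. The picture shows the carton in the pocket against the blue stop. I'll back off and check from above.

```bash
python3 - <<'E'
from h import *
from workcell import r,optics,command_gripper
r.move_straight(J(.036,.045,.046),speed=.06)
r.move_straight(J(.02,.02,.20),speed=.2); r.hold(.2)
s=r.read_state(); p,d=optics.get_image("wrist"); cv2.imwrite("pics/w5.png",p[:,:,::-1]); 
W=wrist(optics.camera_model("wrist"),s)
c=big(mask(p,(3,150,40),(18,255,255)))[0]; print(s["time_s"],cv2.contourArea(c))
q=cv2.approxPolyDP(cv2.convexHull(c).reshape(-1,2),2.5,True).reshape(-1,2)
print(np.c_[q,inJ(ray(q,*W,.046))*1e3].round(1))
x,y,w,h=cv2.boundingRect(c); cv2.imwrite("pics/c5.png",cv2.resize(p[max(y-30,0):y+h+30,x-30:x+w+30,::-1],None,fx=5,fy=5)[:600,:800])
E
```

```text
18.6167 2777.5
[[373.   57.   58.2 133.9]
 [370.  119.   58.2  86. ]
 [328.  119.   22.5  86. ]
 [328.   57.   22.2 133.9]]
```

View pics/c5.png

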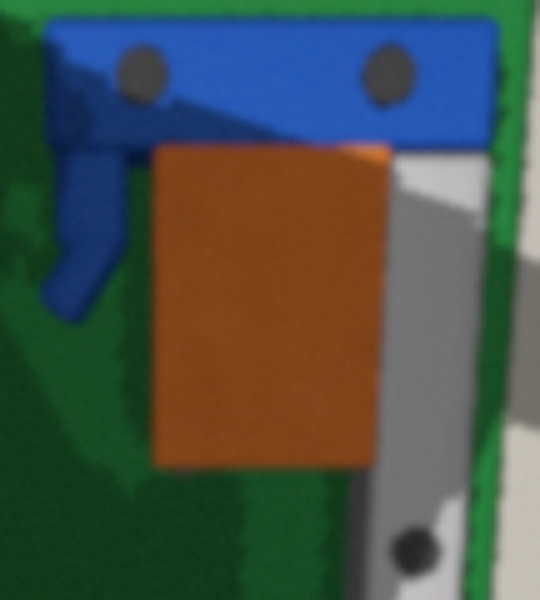

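The crop shows the carton square in the corner, with no gap at the stop or the rail. Its face reads x = 58.2, the same as when it was pressed flat, and its front is at y ≈ 134. The gripper is clear, so I'm handing in.

```bash
python3 -c "
from workcell import r
print(r.finish_job())"
```

```text
the job is handed in; nothing more can be done
None
```

The orange carton was pushed flat to the rail and slid fully home into the corner pocket, the last image showed it square against the stop and rail, and the job is handed in (no verdict was returned).

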